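Unlock the clay keeper and crack its sticky lid

TASK

Fit the loose red wing knob fully home on the square brass spindle of the clay keeper's yellow turn-catch, and turn it counter-clockwise (seen from above) until its tongue is well clear of the blue lid; leave the knob on the spindle. Then take the lid's steel handle, pull the lid free of its sticky gasket without letting it fly wide open, and finish while still holding it ajar, its front edge about 5 cm above the box. Leave everything else on the table where it is.

Things in the scene. Friction and masses are not known exactly. Their poses are not given: they have to be found in the camera images.
- keeper: the clay keeper: grey box fixed to the table, 220 (x) by 200 (y) mm, walls 110 mm high, under a blue lid of the same outline, 12 mm thick (shut: top at 122 mm). Origin: centre of the underside, on the table. Its -x side is the front. A black lock housing (reaching 55 mm out, 50 mm wide, 118 mm high) stands against the front at keeper y = +55 mm, the catch on top of it
- lid (a joint): lid hinge, axis along keeper y through lid_hinge: 0 rad shut, grows as the front rises; 0.22 puts the front edge about 50 mm up. The sticky gasket takes a pull at the handle of about 12 to 20 N within the first 0.03 rad; past 0.08 rad it is free and only its weight (3 to 5 N at the handle) pulls it down on to the gasket. The catch over it blocks it
- lid_hinge (a point): point on the lid's hinge axis, middle of the keeper's rear top edge (keeper x = +110, y = 0, z = 110 mm)
- lid_handle (a point): middle of the lid's handle: round steel bar, 12 mm thick, 90 mm long along keeper y, on a post at each end, its axis 40 mm above the lid's top. With the lid shut it is at keeper x -45, y -35, z 162 mm: 155 mm in front of the hinge axis and 52 mm above it. It swings with the lid
- catch (a joint): angle of the yellow turn-catch about its vertical spindle: 0 rad when its tongue points in the keeper's +x, lying over the lid's front edge (locked); grows counter-clockwise from above; end stop at 1.25 rad, clear of the lid from about 1.03 rad. Stiff (about 0.06 Nm), stays where left
- spindle_seat (a point): on the spindle axis (keeper x -140, y +55 mm), on top of the round steel collar (32 mm across, 134 mm above the table) where the knob sits when fully home. From here an 18 x 18 mm square brass shaft rises 24 mm, the top 6 mm tapered to 11 x 11. The frame turns with the catch: x along the tongue (14 mm wide, 46 mm long from the axis); the square's faces look along x and y
- knob: loose red wing knob, 80 g, standing upright on the table on either side of the keeper: 34 mm square skirt, 29 mm high, with a 20 x 20 mm square bore 25 mm deep, open below, square to knob x and y (1 mm clearance a side, 0.12 rad play); on it a wing to grip, 60 mm along knob x, 16 mm thick along y, from 27 to 53 mm height. Origin: centre of the underside. Fits in any quarter turn
- jar: bystander: small white jar, black cap, 60 mm across, 75 mm high; origin at the centre of its foot
- mug: bystander: teal mug, 84 mm across, 95 mm high; origin at the centre of its foot
- flask: bystander: steel vacuum flask, 72 mm across, 250 mm high; origin at the centre of its foot
- bowl: bystander: steel bowl, 220 mm across, 90 mm high; origin at the centre of its foot
- pinch_pot: bystander: clay-coloured pot, 90 mm across, 60 mm high; origin at the centre of its foot
- brush: bystander: hand brush, 120 x 22 mm, 48 mm high; origin at the centre of its underside
- lid_panel: the blue lid with its handle, about 0.45 kg; origin on the hinge axis, in the plane of its underside, x to the rear; turns with the lid
There are look-alikes about, which are no part of the job. There is more than one size of the knob; the job needs the middle-sized.

How it is judged:
By the outcome, as a careful person would: the job done as asked, in the order asked, and still so for the second after the job is handed in, while the arm keeps its last pose, push and grip.
It also fails if it takes over 64 s, if anything falls off the work surface, if the arm or the gripper's body presses on something with over 40 N, if the wrist force passes 120 N, or if a joint passes its speed limit or range.

ROBOT

A 6-joint arm with a two-finger parallel gripper is mounted at the origin on the work surface. World frame = base frame: x ahead of the robot, y to its left, z up, the work surface at z = 0. Lengths are in m, angles in degrees, forces in N, time in s.
With the tool pointing down it reaches from about 0.375 to 0.75 m from the base axis. Payload 9 kg.
Tool frame: the origin (TCP) lies where the fingers leave the gripper's body, on its centre line; the fingertips stand 73 mm ahead of it and the grasp point (between the pads) lies 54 mm ahead of it (robot.tip_reach is the distance from the TCP to the fingertips, in m); z points along the fingers, y is the line along which they close (so a half turn about z gives the same grasp; the last joint's range is limited). The gripper opens to 85 mm and grips with 20 to 120 N. Pads are 22 mm wide; open, the fingers measure 114 mm over their backs; the gripper's body (76 mm by 85 mm) begins 54 mm behind the grasp point. The pads swing forward as they close: fully open they stand 13 mm farther back than shut.
Start: joints at [50.724, 5.964, 5.575, 89.605, 0, 77.527], TCP at [0.271, 0.536, 0.304] pointing down, gripper open.
Joint ranges: [-171.21, 171.21], [-48.23, 106.86], [-62.78, 66.21], [-105.2, 120.99], [-86.42, 89.51], [-180, 180]. Speed limits (degrees/s): [127.2, 127.2, 147.25, 180, 180, 180].

INTERFACE

Orientations are given as [roll, pitch, yaw] about the fixed x, y, z axes, in that order (R = Rz(yaw) Ry(pitch) Rx(roll)).
In Python, from plant import robot gives the robot as it stands. Calls block until the motion is done:
- robot.move_pose(position, orientation): joint-space move of the TCP to a pose.
- robot.line_to(position, vel=0.15, rotation=None, guard=None): straight line of the TCP; rotation=None keeps the orientation; vel is the mean speed in m/s. With guard (N) it stops when the force on the tool has changed by that much, and returns True; else False.
- robot.goto_joints(angles): joint-space move.
- robot.set_gripper(opening): finger opening in m; the grip force is fixed at half the most; returns when the fingers have stopped.
- robot.pause(seconds).
- robot.ik(position, orientation): joint angles nearest the present ones, or None.
- robot.observe(): the state.
- robot.grab_frame(name): name is "scene" or "top" or "wrist"; returns the picture (480x640x3 uint8, blue, green, red); there is no depth.
- robot.get_calibration(name): a dict with "vertical_fov" (degrees; the focal length in pixels is half the picture's height over the tangent of half this angle, whatever the lens; pixels are square), "cx", "cy" (the principal point, pixels), "k1" (the pictures are not rectified: a ray, as slopes to the right and down, at radius r is drawn at 1 + k1 r^2 times it, then the intrinsics apply), "rvec" (rotation vector, rad) and "tvec" (3), from world to camera coordinates, as OpenCV has them. Camera axes: x right, y down, z forward; pixel columns grow to the right and rows downward; lengths in m; the calibration is good to about 2 mm. A picture is of the moment at which its call begins: read the wrist's pose just before it. get_calibration takes no time and is no camera call; for the wrist camera it gives the pose at the moment of the call.
A pose or a line that the arm cannot do raises robot.IKError and nothing moves.
- robot.job_done(): hands the job in; it is judged then, once.
The state is a dict: "time": time; "q": joint angles; "qvel": joint speeds; "joint_torque": joint torques, N m; "tool_pos": TCP position; "tcp_rot": TCP orientation; "ft_force": force on the tool from outside, world axes, zero at the start; "torque": the same for the moment, N m; "gripper_width": finger opening in m; "gripper_force": force on a finger pad.
Only numpy, scipy, OpenCV 4.12 (cv2) and the standard library are available. Lean on these libraries where they do the work, as an engineer would, in place of code of your own. Each camera call takes 0.05 s, during which the arm holds its last target. There are 200 camera calls.

## Working session

There is one attempt and no reset: what is moved stays moved. The work goes in short steps, each a Python script; the robot and the scene stay as the last script left them, time stands still between calls to the robot, and variables do not carry over. Pictures are saved under pics/ and viewed, at most 10 in all, crops included, and the job is handed in when it is done.

```bash
ls; mkdir -p pics; cat > h.py <<'E'
import numpy as np, cv2
from plant import robot
def rays(cal,px):
    px=np.atleast_2d(np.asarray(px,float)); f=240/np.tan(np.radians(cal["vertical_fov"])/2)
    d=(px-[cal["cx"],cal["cy"]])/f
    u=d.copy()
    for _ in range(30): u=d/(1+cal["k1"]*(u**2).sum(1,keepdims=True))
    R=cv2.Rodrigues(np.array(cal["rvec"],float))[0]; t=np.array(cal["tvec"],float).reshape(3)
    return -R.T@t, np.c_[u,np.ones(len(u))]@R
def plane(cal,px,z):
    c,d=rays(cal,px); return c+d*((z-c[2])/d[:,2])[:,None]
def tri(obs):
    A=np.zeros((3,3));b=np.zeros(3);L=[]
    for cal,p in obs:
        c,d=rays(cal,p); d=d[0]/np.linalg.norm(d[0]); P=np.eye(3)-np.outer(d,d); A+=P;b+=P@c;L.append((P,c))
    x=np.linalg.solve(A,b); return x,[float(np.linalg.norm(P@(x-c))) for P,c in L]
def proj(cal,X):
    R=cv2.Rodrigues(np.array(cal["rvec"],float))[0]; p=np.atleast_2d(X)@R.T+np.array(cal["tvec"],float).reshape(3)
    u=p[:,:2]/p[:,2:]; f=240/np.tan(np.radians(cal["vertical_fov"])/2)
    return u*(1+cal["k1"]*(u**2).sum(1,keepdims=True))*f+[cal["cx"],cal["cy"]]
E
python3 - <<'E'
from h import *
for n in("scene","top"):
    cv2.imwrite(f"pics/{n}0.png",robot.grab_frame(n)); c=robot.get_calibration(n); print(n,c["k1"],rays(c,[320,240]))
E
```

```text
pics
scene -0.08189580882832966 (array([ 0.9914206 , -0.60342533,  0.96246561]), array([[-0.34865768,  0.54519639, -0.76247637]]))
top -0.03587553636675091 (array([ 0.39055789, -0.00250205,  1.24584753]), array([[ 0.16293369,  0.02858966, -0.98625349]]))
```

View pics/scene0.png

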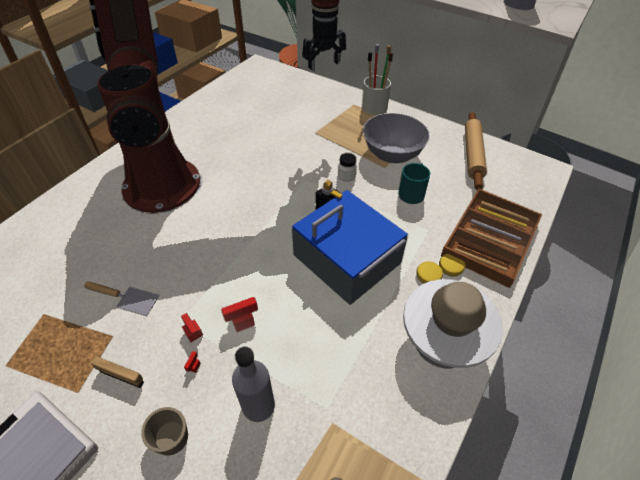

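View pics/top0.png

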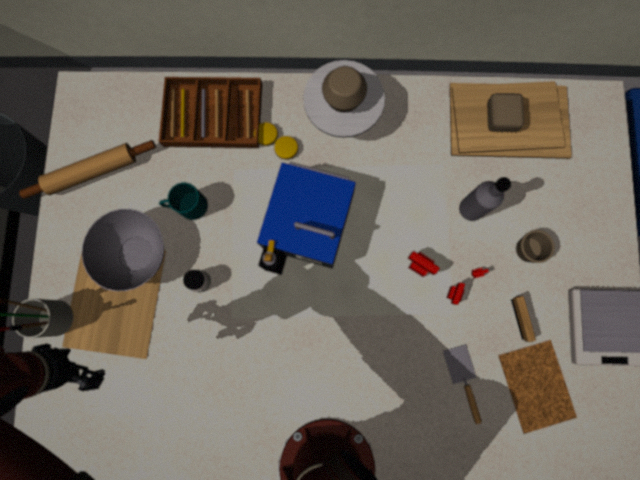

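Scene view: three red knobs at (240,313) large, (191,327) medium and (192,363) small. In the top view they are at (423,263), (457,293) and (481,271). The keeper's blue lid is at top (308,214) and the yellow catch at (270,252). There are yellow discs near top (270,133) and (287,147). I'll measure the knobs and the keeper's position.

```bash
cat >> h.py <<'E'
def mask(im,col):
    h=cv2.cvtColor(im,cv2.COLOR_BGR2HSV)
    if col=="red": m=cv2.inRange(h,(0,170,70),(6,255,255))|cv2.inRange(h,(174,170,70),(180,255,255))
    if col=="blue": m=cv2.inRange(h,(108,150,60),(128,255,255))
    if col=="yellow": m=cv2.inRange(h,(15,150,70),(33,255,255))
    return m
def blobs(m,amin=30):
    n,l,s,c=cv2.connectedComponentsWithStats(m)
    return [(c[i],s[i,4],l==i) for i in range(1,n) if s[i,4]>=amin]
E
python3 - <<'E'
from h import *
np.set_printoptions(precision=4,suppress=True)
for n,a in(("top",20),("scene",20)):
    im=cv2.imread(f"pics/{n}0.png"); c=robot.get_calibration(n)
    for col,z in(("red",.053),("blue",.122),("yellow",.13)):
        for ce,ar,b in blobs(mask(im,col),a):
            r=cv2.minAreaRect(np.argwhere(b)[:,::-1].astype(np.float32)); 
            print(n,col,ce,ar,plane(c,ce,z)[0],"box",plane(c,cv2.boxPoints(r),z)[:,:2].ravel(),r[1])
c=robot.get_calibration("wrist");o=robot.observe()
cp,d=rays(c,[320,240]);print("wrist",cp-o["tool_pos"],d,c["vertical_fov"],o["tcp_rot"],o["time"])
E
```

```text
top red [422.3903 263.9353] 433 [ 0.5306 -0.239   0.053 ] box [ 0.5293 -0.1917  0.5703 -0.2168  0.5282 -0.2861  0.4876 -0.2608] (31.1639404296875, 17.913965225219727)
top red [479.0104 272.1562] 96 [ 0.5127 -0.3874  0.053 ] box [ 0.5206 -0.3692  0.5216 -0.4086  0.5031 -0.4081  0.5022 -0.3688] (7.0, 15.0)
top red [456.2456 292.7763] 228 [ 0.4573 -0.3268  0.053 ] box [ 0.4369 -0.3004  0.4912 -0.3191  0.4813 -0.3511  0.4271 -0.3322] (12.965338706970215, 21.81971549987793)
top blue [636.568  116.9201] 338 [ 0.9263 -0.795   0.122 ] box [ 1.0053 -0.7848  1.0062 -0.8094  0.791  -0.7889  0.7903 -0.7651] (77.0, 9.0)
top blue [306.6386 212.1527] 6229 [0.6468 0.066  0.122 ] box [ 0.5644  0.1885  0.7814  0.1386  0.7282 -0.0567  0.5151 -0.0018] (78.29551696777344, 85.71298217773438)
top yellow [181.8766 111.4426] 235 [0.9096 0.4045 0.13  ] box [0.8383 0.4071 0.9793 0.4162 0.9791 0.4017 0.8382 0.3929] (5.34656286239624, 50.05339050292969)
top yellow [216.2245 114.0714] 98 [0.9034 0.3124 0.13  ] box [0.9572 0.3221 0.9573 0.3114 0.8426 0.3035 0.8425 0.314 ] (41.0, 4.0)
top yellow [247.3488 119.9535]
[... 4641 characters left out ...]
13  ] box [0.514  0.1553 0.5065 0.1854 0.5228 0.1844 0.5301 0.1545] (5.366562843322754, 8.049844741821289)
scene yellow [335.8125 193.5   ] 48 [0.5567 0.1528 0.13  ] box [0.5439 0.1458 0.5401 0.162  0.5703 0.1605 0.5738 0.1443] (10.28591251373291, 4.472135543823242)
scene yellow [500.6453 216.1576] 203 [0.9609 0.3207 0.13  ] box [0.8991 0.3083 0.8973 0.3248 1.0282 0.3328 1.0288 0.3167] (51.8492317199707, 4.213481426239014)
scene yellow [440.417 268.016] 813 [0.8934 0.075  0.13  ] box [0.832  0.0605 0.9163 0.1539 0.9507 0.0969 0.8687 0.0085] (22.651870727539062, 48.81447219848633)
wrist [-0.0679  0.0326  0.0695] [[ 0.2732 -0.1354 -0.9524]] 67.02537530386711 [-179.9315   -0.0142  153.1995] 0.1
```

```bash
python3 - <<'E'
from h import *
import pickle
out=[]
def shot(p,yaw,n):
    robot.move_pose(p,[180,0,yaw]); robot.pause(.15)
    c=robot.get_calibration("wrist"); im=robot.grab_frame("wrist"); cv2.imwrite(f"pics/{n}.png",im); out.append((n,c)); print(n,robot.observe()["time"],rays(c,[320,240])[0])
shot([.56,.16,.34],167,"k1"); shot([.56,.05,.34],167,"k2")
shot([.46,-.26,.30],158,"n1"); shot([.45,-.36,.30],158,"n2")
pickle.dump(dict(out),open("cal.pkl","wb"))
a=cv2.resize(np.vstack([np.hstack([cv2.imread(f"pics/{n}.png") for n in r]) for r in(("k1","k2"),("n1","n2"))]),(800,600))
cv2.imwrite("pics/m1.png",a)
E
```

```text
k1 2.0333 [0.48559342 0.17620989 0.40946321]
k2 2.75 [0.4858414  0.06630164 0.40954131]
n1 4.1917 [ 0.39003942 -0.23239597  0.36968857]
n2 4.875 [ 0.37979602 -0.33237366  0.3696812 ]
```

View pics/m1.png

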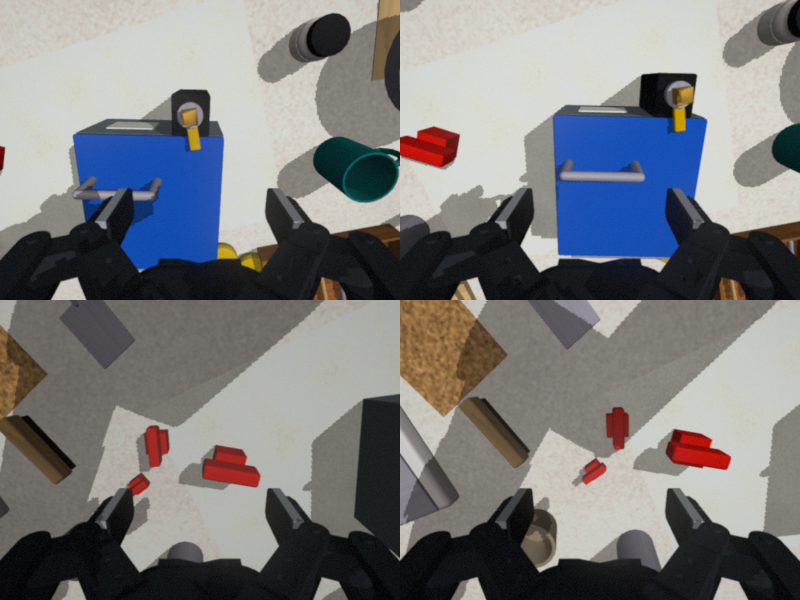

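Top row shows the keeper: the catch's brass square is at about k1 (304,190), and the steel handle is in view. Bottom row shows the knobs in n1: medium (251,232), large (370,270), small (221,277). I'll check the medium one and the catch close up.

```bash
python3 - <<'E'
from h import *
def crop(n,x,y,w=133,hh=100):
    return cv2.resize(cv2.imread(f"pics/{n}.png")[y-hh//2:y+hh//2,x-w//2:x-w//2+w],(400,300),interpolation=cv2.INTER_CUBIC)
c=[("k1",305,195),("k2",445,165),("n1",250,233),("n2",349,204)]
i=[crop(*a) for a in c]
for (n,x,y) in c: print(n,"crop origin",x-66,y-50,"scale",400/133)
cv2.imwrite("pics/c1.png",np.vstack([np.hstack(i[:2]),np.hstack(i[2:])]))
E
```

```text
k1 crop origin 239 145 scale 3.007518796992481
k2 crop origin 379 115 scale 3.007518796992481
n1 crop origin 184 183 scale 3.007518796992481
n2 crop origin 283 154 scale 3.007518796992481
```

View pics/c1.png

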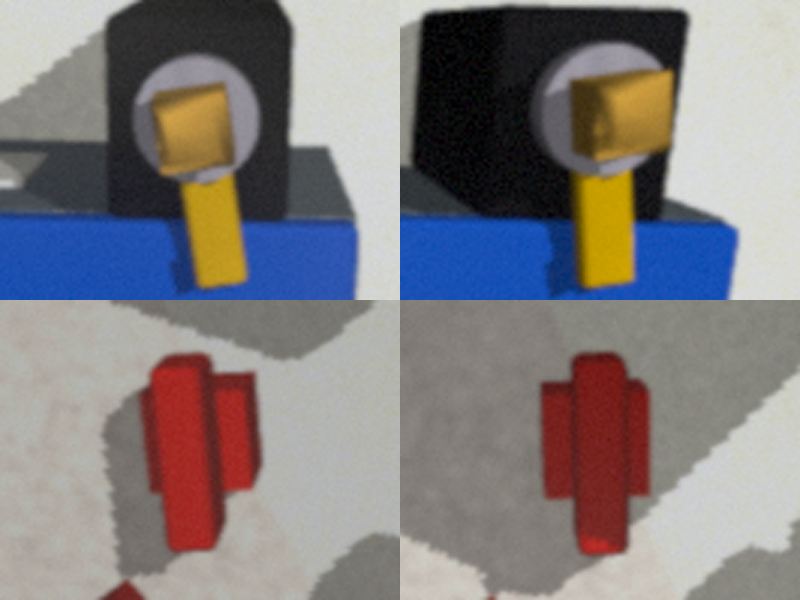

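The crop confirms the medium knob's shape, with its wing axis near vertical in both views. The square spindle, collar and tongue are clear, and the tongue lies over the lid (locked). Next I'll triangulate.

```bash
python3 - <<'E'
from h import *
import pickle
np.set_printoptions(precision=4,suppress=True)
cal=pickle.load(open("cal.pkl","rb")); S=3.00752
O=dict(k1=(239,145,0,0),k2=(379,115,400,0),n1=(184,183,0,300),n2=(283,154,400,300))
def P(n,x,y): o=O[n]; return np.array([(x-o[2]+.5)/S-.5+o[0],(y-o[3]+.5)/S-.5+o[1]])
# knob wing top end mids
A,ra=tri([(cal["n1"],P("n1",181,368)),(cal["n2"],P("n2",601,364))]); B,rb=tri([(cal["n1"],P("n1",190,549)),(cal["n2"],P("n2",601,551))])
d=A-B;print("wing",A,B,ra,rb,"len",np.linalg.norm(d),"yaw",np.degrees(np.arctan2(d[1],d[0])),"mid",(A+B)/2)
for n in("n1","n2"):
    b=[x for x in blobs(mask(cv2.imread(f"pics/{n}.png"),"red"),100)]
    for ce,ar,m in b: print(n,ce,ar,end=" ")
for n,a,b in(("n1",(181,368),(190,549)),("n2",(601,364),(601,551))):
    q=plane(cal[n],[P(n,*a),P(n,*b)],.053); e=q[0]-q[1]; print("\n",n,q.mean(0),np.linalg.norm(e),np.degrees(np.arctan2(e[1],e[0])))
# keeper
for n in("k1","k2"):
    im=cv2.imread(f"pics/{n}.png"); b=max(blobs(mask(im,"blue"),500),key=lambda x:x[1])[2].astype(np.uint8)
    ys,xs=np.nonzero(b); x0,x1=xs.min(),xs.max()
    # front edge (top rows), left / right edges
    cols=[(x,b[:,x].argmax()) for x in range(x0+12,x1-12,2)]
    y0=int(np.median([c[1] for c in cols]))
    rows=range(y0+15,y0+70); left=[(b[y].argmax(),y) for y in rows]; right=[(639-b[y,::-1].argmax(),y) for y in rows]
    def fit(pts):
        X=plane(cal[n],np.array(pts,float),.122)[:,:2]
        for _ in range(4):
            c=np.median(X,0) if _==0 else X.mean(0); u=np.linalg.svd(X-c)[2][0]; r=np.abs((X-c)@[-u[1],u[0]]); X=X[r<=max(.0015,np.median(r)*2)]
        return X.mean(0),u*np.sign(u@[1,.01]) if abs(u[0])>.5 else u*np.sign(u[1]),len(X)
    F,L,R=fit(cols),fit(left),fit(right)
    X=lambda a,b:a[0]+a[1]*np.linalg.solve(np.c_[a[1],-b[1]],b[0]-a[0])[0]
    fl,fr=X(F,L),X(F,R)
    yw=np.degrees([np.arctan2(F[1][1],F[1][0])-np.pi/2,np.arctan2(*L[1][::-1]),np.arctan2(*R[1][::-1])])
    print(n,"corners",fl,fr,"width",np.linalg.norm(fl-fr),"yaws F,L,R",yw,F[2],L[2],R[2])
    w=np.radians(yw[0]);kx=np.array([np.cos(w),np.sin(w)]);ky=np.array([-kx[1],kx[0]])
    o=(fl+fr)/2+.11*kx;print("  keeper",o,"spindle",o-.14*kx+.055*ky,"handle",o-.045*kx-.035*ky)
    # collar
    ox,oy=(239,145) if n=="k1" else (379,115)
    sub=cv2.cvtColor(im,cv2.COLOR_BGR2HSV)[oy:oy+62,ox+25:ox+105]; 
    m=((sub[...,2]>75)&(sub[...,1]<90)).astype(np.uint8)
    bb=[q for q in blobs(m,80)]
    for ce,ar,mm in bb: 
        yy,xx=np.nonzero(mm); print("  grey",ce+[ox+25,oy],ar,xx.min()+ox+25,xx.max()+ox+25,yy.min()+oy,yy.max()+oy)
    # tongue
    y=mask(im,"yellow")[oy:oy+100,ox:ox+133]
    y[:62]=0
    for s in(0,1):
        pt=[((r.argmax() if s==0 else 132-r[::-1].argmax())+ox,i+oy) for i,r in enumerate(y) if 62<=i<92 and r.any()]
        X_=plane(cal[n],np.array(pt,float),.130)[:,:2]; v=cv2.fitLine(X_.astype(np.float32),cv2.DIST_HUBER,0,.001,.001).ravel(); print("  tongue edge",np.degrees(np.arctan(v[1]/v[0])),v[2:])
E
```

```text
wing [ 0.4306 -0.323   0.0424] [ 0.4832 -0.3432  0.0499] [3.48502228240739e-05, 3.485022282399938e-05] [0.00019307625647079014, 0.00019307625647075054] len 0.05682122244543379 yaw 158.94462907454277 mid [ 0.4569 -0.3331  0.0461]
n1 [248.9604 231.4285] 1489 n1 [369.2111 268.9956] 3647 n1 [221.1996 295.9804] 561 n2 [348.1395 202.1321] 1620 n2 [472.7098 241.4839] 4108 n2 [306.515 266.515] 167 n2 [311.3645 278.5049] 406 
 n1 [ 0.4559 -0.3311  0.053 ] 0.05755424236891333 157.39611343343142

 n2 [ 0.4555 -0.3332  0.053 ] 0.05661318350483835 159.5188678803479
k1 corners [0.5166 0.0007] [0.5647 0.1899] width 0.19520483259625018 yaws F,L,R [-14.2767 -14.3487 -14.3924] 94 55 55
  keeper [0.6472 0.0682] spindle [0.5251 0.156 ] handle [0.595  0.0453]
  grey [269.6277 166.9681] 564 264 285 145 192
  grey [338.8812 174.4947] 564 331 343 145 206
  grey [305.1006 181.0566] 795 283 325 163 205
  tongue edge -2.3967366 [0.5549 0.1466]
  tongue edge -8.215164 [0.5601 0.1586]
k2 corners [ 0.5174 -0.0001] [0.5647 0.1891] width 0.19497031663063538 yaws F,L,R [-14.0423 -14.5986 -14.3679] 93 55 55
  keeper [0.6477 0.0678] spindle [0.5253 0.1551] handle [0.5956 0.0448]
  grey [469.1161 141.8878] 1034 404 483 115 176
  grey [441.2112 148.3247] 696 426 466 129 173
  tongue edge -4.186854 [0.5536 0.1454]
  tongue edge -9.129895 [0.5593 0.1586]
```

```bash
python3 - <<'E'
from h import *
import pickle
np.set_printoptions(precision=4,suppress=True)
cal=pickle.load(open("cal.pkl","rb")); S=3.00752
O=dict(k1=(239,145,0,0),k2=(379,115,400,0),n1=(184,183,0,300),n2=(283,154,400,300))
def P(n,x,y): o=O[n]; return np.array([(x-o[2]+.5)/S-.5+o[0],(y-o[3]+.5)/S-.5+o[1]])
C=dict(k1=(304,184),k2=(447,151))
T={n:P(n,*p) for n,p in dict(k1=(222,287),k2=(608,285)).items()}
print("collar",tri([(cal[n],C[n]) for n in C])); print("tip",tri([(cal[n],T[n]) for n in T]))
for n in C:
    c=plane(cal[n],C[n],.134)[0];t=plane(cal[n],T[n],.128)[0];d=(t-c)[:2]
    print(n,c,t,np.linalg.norm(d),np.degrees(np.arctan2(d[1],d[0])))
for n,e in dict(k1=[(183,180,198,288),(232,180,246,285)],k2=[(577,172,581,287),(631,172,634,283)]).items():
    for a in e:
        q=plane(cal[n],[P(n,*a[:2]),P(n,*a[2:])],.13);d=q[1]-q[0];print(n,"edge",np.degrees(np.arctan2(d[1],d[0])))
# lid front corners triangulated, and edges of the square shaft
for n in("k1","k2"):
    print(n,"pred collar",proj(cal[n],[.5252,.1555,.134]),"lid front corners px",proj(cal[n],[[.517,.0003,.122],[.5647,.1895,.122]]))
im={n:cv2.imread(f"pics/{n}.png") for n in C}
# handle bar: grey non-blue blob inside the lid
for n in C:
    h=cv2.cvtColor(im[n],cv2.COLOR_BGR2HSV); m=cv2.inRange(h,(0,0,70),(180,110,230)); 
    for ce,ar,b in blobs(m,150):
        ys,xs=np.nonzero(b)
        if 130<ce[1]<330 and ar<5000: print(n,"grey",ce,ar,xs.min(),xs.max(),ys.min(),ys.max())
E
```

```text
collar (array([0.5259, 0.1554, 0.1319]), [0.00011079180590692455, 0.0001107918059072013])
tip (array([0.5716, 0.1513, 0.13  ]), [0.00024941467317504934, 0.00024941467317502874])
k1 [0.5255 0.1556 0.134 ] [0.5725 0.1511 0.128 ] 0.047176343600160354 -5.471962182168587
k2 [0.5257 0.1548 0.134 ] [0.5719 0.1519 0.128 ] 0.046300951618391796 -3.600015751670548
k1 edge -6.051205964604819
k1 edge -5.606398789036886
k2 edge -5.37257236703883
k2 edge -4.983855431141542
k1 pred collar [[303.7871 183.6225]] lid front corners px [[116.3469 214.025 ]
 [356.1285 219.0288]]
k2 pred collar [[447.8841 150.047 ]] lid front corners px [[246.3875 183.5586]
 [491.3577 188.7382]]
k1 grey [304.9057 181.2852] 838 283 325 162 205
k1 grey [235.8749 307.138 ] 855 211 257 285 320
k2 grey [441.2237 148.4447] 742 426 466 129 173
k2 grey [322.7423 279.0084] 2608 255 391 255 291
```

```bash
python3 - <<'E'
from h import *
import pickle
np.set_printoptions(precision=4,suppress=True)
print(robot.tip_reach)
k=[.4557,-.3322]
robot.set_gripper(.045); robot.move_pose(k+[.16],[180,0,158.9])
print("hit",robot.line_to(k+[.106],vel=.08,guard=8)); robot.set_gripper(0)
o=robot.observe();print(o["tool_pos"],o["gripper_width"],o["gripper_force"],o["ft_force"],o["time"])
robot.line_to(k+[.30],vel=.2)
robot.move_pose([.5255,.1554,.30],[180,0,174.6]); robot.pause(.2)
o=robot.observe();print(o["tool_pos"],o["tcp_rot"],o["gripper_width"],o["ft_force"],o["time"])
c=robot.get_calibration("wrist");im=robot.grab_frame("wrist");pickle.dump(c,open("g1.pkl","wb"));cv2.imwrite("pics/g1.png",im)
s=robot.grab_frame("scene");cv2.imwrite("pics/s1.png",s)
cv2.imwrite("pics/g1v.png",np.hstack([cv2.resize(im[200:480,180:460],(400,400),interpolation=cv2.INTER_CUBIC),cv2.resize(s[100:240,250:390],(400,400),interpolation=cv2.INTER_CUBIC)]))
E
```

```text
0.0726
hit False
[ 0.456  -0.3324  0.1066] 0.014420687914905904 58.990482687950134 [0.2878 1.2016 3.3657] 7.1667
[0.5258 0.1547 0.3   ] [-179.9979   -0.0017  174.5288] 0.014296219690308682 [ 0.2921 -0.4667 -0.7842] 10.275
```

View pics/g1v.png

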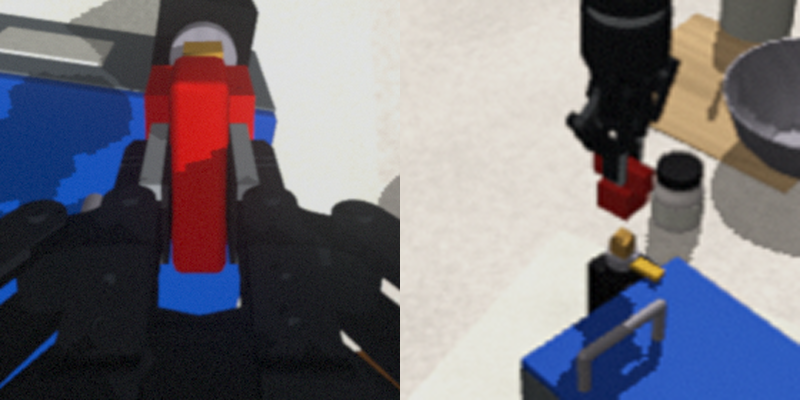

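```bash
python3 - <<'E'
from h import *
import pickle
np.set_printoptions(precision=4,suppress=True)
c=pickle.load(open("g1.pkl","rb")); im=cv2.imread("pics/g1.png"); m=mask(im,"red")
col=im[225:400,320]; print([tuple(int(v) for v in im[r,320]) for r in range(232,264,3)])
ra=[200+57*.7,200+82*.7,200+271*.7]; q=plane(c,[[320,r] for r in ra],.247); print(q)
R=np.array([np.cos(np.radians(174.53)),np.sin(np.radians(174.53))]); print((q[:,:2]-[.5258,.1547])@R)
E
```

```text
[(48, 94, 125), (49, 96, 124), (55, 104, 146), (31, 35, 124), (28, 28, 126), (31, 31, 132), (33, 36, 134), (29, 31, 137), (32, 31, 150), (30, 33, 198), (30, 36, 212)]
[[0.4891 0.1571 0.247 ]
 [0.4957 0.1564 0.247 ]
 [0.5528 0.151  0.247 ]]
[ 0.0367  0.0301 -0.0272]
```

```bash
python3 - <<'E'
from h import *
np.set_printoptions(precision=4,suppress=True)
p=[.5262,.1555]
def st(t):
    o=robot.observe();print(t,np.array(o["tool_pos"]),np.array(o["tcp_rot"]),"F",np.array(o["ft_force"]),"T",np.array(o["torque"]),round(o["gripper_width"],4),o["time"])
robot.line_to(p+[.27],vel=.1,rotation=[180,0,174.6]); st("above")
for z in(.255,.247,.240):
    print(robot.line_to(p+[z],vel=.04,guard=15)); st(z)
E
```

```text
above [0.5259 0.1555 0.2696] [-179.9914   -0.0569  174.6011] F [ 0.7893  0.0769 -1.1266] T [-0.0242  0.0387  0.0117] 0.0147 10.825
False
0.255 [0.5261 0.1555 0.2548] [-179.999    -0.0209  174.6021] F [-0.3809 -0.5496  0.475 ] T [ 0.0072 -0.003   0.0477] 0.0146 11.35
False
0.247 [0.5261 0.1555 0.2466] [-179.9944   -0.0294  174.5997] F [ 0.7643 -0.354  -0.9014] T [-0.0344 -0.0013  0.0301] 0.0147 11.7
True
0.24 [0.5266 0.1556 0.2405] [179.9834   0.0934 174.6042] F [-1.0934  0.0691  7.1608] T [-0.0666  0.2042 -0.0087] 0.0146 11.9583
```

```bash
python3 - <<'E'
from h import *
import pickle
np.set_printoptions(precision=4,suppress=True)
p=[.5262,.1555]
def st(t):
    o=robot.observe();print(t,np.array(o["tool_pos"]),np.array(o["tcp_rot"]),"F",np.array(o["ft_force"]),"T",np.array(o["torque"]),round(o["gripper_width"],4),o["time"])
print(robot.line_to(p+[.2385],vel=.03,guard=15)); st("press")
z=robot.observe()["tool_pos"][2]
for y in(190,206,222,239):
    robot.move_pose(p+[z],[180,0,y]); st(y)
c=robot.get_calibration("wrist");im=robot.grab_frame("wrist");pickle.dump(c,open("t1.pkl","wb"));cv2.imwrite("pics/t1.png",im)
s=robot.grab_frame("scene");cv2.imwrite("pics/t1s.png",s)
cv2.imwrite("pics/t1v.png",np.hstack([cv2.resize(im[200:480,180:460],(400,400),interpolation=cv2.INTER_CUBIC),cv2.resize(s[130:240,280:390],(400,400),interpolation=cv2.INTER_CUBIC)]))
E
```

```text
False
press [0.5267 0.1556 0.2405] [179.9812   0.1431 174.6079] F [-3.4108 -0.3887 13.8566] T [-0.0706  0.9352 -0.0137] 0.0147 12.2083
190 [0.5261 0.1558 0.2406] [ 179.9642    0.014  -170.2347] F [-1.4424  2.9019  3.2711] T [0.7215 0.4579 0.0493] 0.0145 12.575
206 [0.5262 0.1557 0.2406] [ 179.9866    0.0159 -154.3717] F [-1.7778  2.5254  2.886 ] T [0.7133 0.4857 0.0307] 0.0145 12.95
222 [0.5263 0.1555 0.2406] [-179.988     0.0088 -138.4265] F [-1.61    2.2105  4.0948] T [0.5709 0.3257 0.0284] 0.0151 13.325
239 [0.5264 0.1554 0.2406] [-179.9693    0.008  -121.4502] F [-0.0127  1.8062  3.8906] T [0.5091 0.0309 0.0119] 0.0144 13.7083
```

View pics/t1v.png

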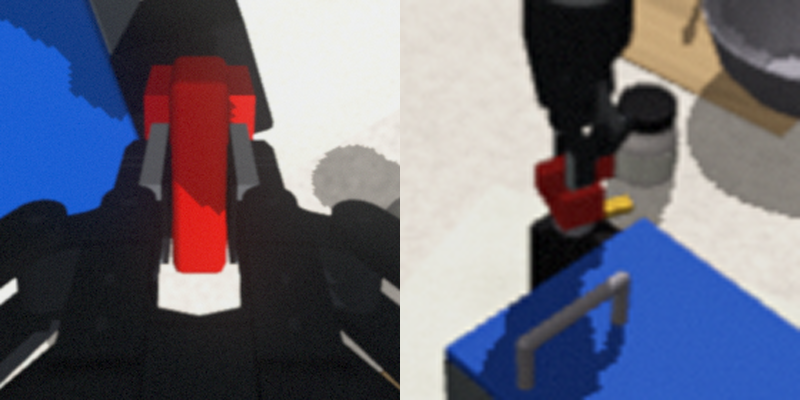

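The knob is seated on the collar and the tongue has turned away from the lid. Next I'll release, back off and measure the catch angle.

```bash
python3 - <<'E'
from h import *
import pickle
np.set_printoptions(precision=4,suppress=True)
robot.set_gripper(.045); robot.line_to([.5264,.1554,.34],vel=.15)
robot.move_pose([.56,.10,.34],[180,0,167]); robot.pause(.15)
c=robot.get_calibration("wrist");im=robot.grab_frame("wrist");pickle.dump(c,open("v1.pkl","wb"));cv2.imwrite("pics/v1.png",im)
u=proj(c,[.5255,.1554,.134])[0]; print(u,robot.observe()["time"])
for ce,ar,b in blobs(mask(im,"yellow"),25):
    if np.hypot(*(ce-u))<90: 
        r=cv2.boxPoints(cv2.minAreaRect(np.argwhere(b)[:,::-1].astype(np.float32))); print(ce,ar,plane(c,ce,.13)[0],plane(c,r,.13)[:,:2])
x,y=u.astype(int); x0,y0=x-80,max(y-60,0); print(x0,y0)
a=cv2.resize(im[y0:y0+120,x0:x0+160],(800,600),interpolation=cv2.INTER_CUBIC); cv2.imwrite("pics/v1v.png",a)
E
```

```text
[382.2639 165.8913] 16.2917
302 105
```

View pics/v1v.png

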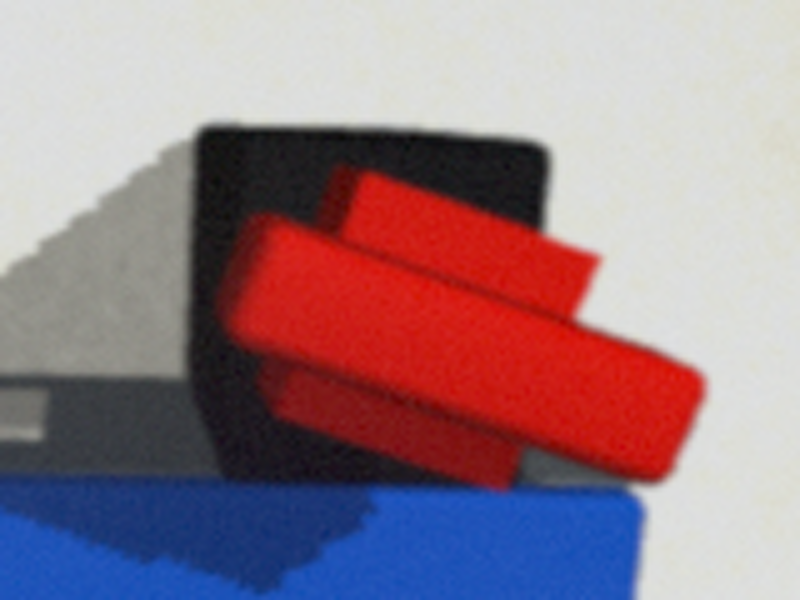

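The wing hides the tongue from here, but nothing yellow lies over the lid. I'll measure the tongue's angle with the fixed cameras.

```bash
python3 - <<'E'
from h import *
np.set_printoptions(precision=4,suppress=True)
s0=np.array([.5255,.1554])
for n in("scene","top"):
    im=robot.grab_frame(n); cv2.imwrite(f"pics/{n}3.png",im); c=robot.get_calibration(n); u=proj(c,[*s0,.13])[0]
    for tag,I in(("now",im),("start",cv2.imread(f"pics/{n}0.png"))):
      for ce,ar,b in blobs(mask(I,"yellow"),8):
        if np.hypot(*(ce-u))<30:
            w=plane(c,np.argwhere(b)[:,::-1],.13)[:,:2]-s0; f=w[np.argmax(np.hypot(*w.T))]; m=plane(c,ce,.13)[0,:2]-s0
            print(n,tag,ce,ar,"mid",m,np.degrees(np.arctan2(m[1],m[0])),"far",f,np.hypot(*f),np.degrees(np.arctan2(f[1],f[0])))
E
```

```text
scene now [339.1515 186.2121] 33 mid [0.0237 0.027 ] 48.75933263484767 far [0.0255 0.0389] 0.046557521196987965 56.75328044421174
scene start [327.186  184.7442] 43 mid [-0.0068  0.0138] 116.15656494231844 far [-0.0108  0.0295] 0.031388908688748815 110.11707528066015
scene start [335.8125 193.5   ] 48 mid [ 0.0312 -0.0026] -4.704101571638945 far [ 0.0454 -0.0093] 0.046327640975282275 -11.62223033559981
top start [270.5    246.4194] 62 mid [ 0.0301 -0.0029] -5.437348291138704 far [ 0.0439 -0.0085] 0.04473802144615588 -10.931390792198423
top start [267.9318 256.9545] 44 mid [0.0036 0.0023] 32.88332739424466 far [0.0108 0.0075] 0.013138016272191508 34.590140296241
```

```bash
python3 - <<'E'
from h import *
import pickle
np.set_printoptions(precision=4,suppress=True)
def st(t):
    o=robot.observe();print(t,np.array(o["tool_pos"]),np.array(o["tcp_rot"]),"F",np.array(o["ft_force"]),"T",np.array(o["torque"]),round(o["gripper_width"],4),o["time"])
cal=pickle.load(open("cal.pkl","rb"))
for a,b in(((125,312),(261,282)),((251,314),(389,283)),((188,313),(325,282.5))): print("bar",tri([(cal["k1"],a),(cal["k2"],b)]))
w=np.radians(-14.3);kx=np.array([np.cos(w),np.sin(w)]);ky=np.array([-kx[1],kx[0]]);h=np.array([.5953,.0451])
E3=np.array([[*(h+s*.045*ky),.162] for s in(-1,0,1)])
for n in("k1","k2"): print(n,proj(cal[n],E3))
p=[.5264,.1554]
robot.move_pose(p+[.31],[180,0,238.6]); robot.line_to(p+[.241],vel=.1,guard=12); robot.set_gripper(0); st("grip")
robot.move_pose(p+[.241],[180,0,243]); st("turned")
robot.set_gripper(.045); robot.line_to(p+[.34],vel=.15); st("up")
im=robot.grab_frame("scene"); c=robot.get_calibration("scene")
for ce,ar,b in blobs(mask(im,"yellow"),8):
    if np.hypot(*(ce-proj(c,[*p,.13])[0]))<30: m=plane(c,ce,.13)[0,:2]-p; print(ce,ar,np.degrees(np.arctan2(m[1],m[0])))
E
```

```text
bar (array([ 0.588 , -0.002 ,  0.1566]), [0.00021005272611757269, 0.000210052726117407])
bar (array([0.6115, 0.0928, 0.1559]), [0.0007146031867520591, 0.0007146031867520275])
bar (array([0.5997, 0.0453, 0.1563]), [0.00045902926437632466, 0.00045902926437601236])
k1 [[123.7865 309.9496]
 [183.2372 311.1333]
 [242.3951 312.3377]]
k2 [[263.1545 279.733 ]
 [323.7567 281.0506]
 [384.2005 282.3808]]
grip [0.5266 0.1555 0.2419] [-179.9582    0.0423 -121.3958] F [-1.8184  0.5445  6.5207] T [0.1347 0.4679 0.0138] 0.0146 18.675
turned [0.5266 0.1556 0.2419] [-179.9496    0.0513 -116.9544] F [-1.6016  0.7095  6.0341] T [0.2438 0.336  0.0848] 0.0144 18.925
up [0.5262 0.1554 0.3391] [ 179.9471   -0.0325 -116.9983] F [-0.4088  0.5372  0.2675] T [-0.004   0.0626  0.0292] 0.0451 20.1333
[338.8667 185.5333] 30 54.39256865071676
```

The catch is now at about 1.2 rad, well clear. The handle agrees between methods at about (0.597, 0.045, 0.16). Now I'll grip it and peel the lid open along its arc.

```bash
cat > lid.py <<'E'
from h import *
from scipy.spatial.transform import Rotation as Ro
np.set_printoptions(precision=4,suppress=True)
w=np.radians(-14.3);kx=np.array([np.cos(w),np.sin(w),0]);ky=np.array([-kx[1],kx[0],0])
H=np.array([.6474,.068,.110])+.11*kx
def st(t):
    o=robot.observe();print(t,np.array(o["tool_pos"]),np.array(o["tcp_rot"]),"F",np.array(o["ft_force"]),"T",np.array(o["torque"]),round(o["gripper_width"],4),o["time"]); return o
def arc(p0,r0,th,vel=.03):
    R=Ro.from_rotvec(ky*th); p=H+R.apply(np.array(p0)-H); e=(R*Ro.from_euler("xyz",r0,degrees=True)).as_euler("xyz",degrees=True)
    robot.line_to(list(p),vel=vel,rotation=list(e))
E
python3 - <<'E'
from lid import *
import json
h=[.5965,.0451]
robot.set_gripper(.06); robot.move_pose(h+[.29],[180,0,255.7])
print("hit",robot.line_to(h+[.215],vel=.1,guard=8)); st("down"); robot.set_gripper(0); o=st("grip")
if .008<o["gripper_width"]<.016:
    p0,r0=h+[.215],[180,0,255.7]; json.dump([p0,r0],open("p0.json","w"))
    for th in np.arange(.01,.2201,.015): arc(p0,r0,th); st(round(th,3))
E
```

```text
hit False
down [0.5968 0.0451 0.2158] [-179.9373    0.0065 -104.2949] F [ 0.5271  0.0826 -0.5685] T [-0.0008 -0.0123  0.0315] 0.0599 22.0
grip [0.5965 0.0451 0.2155] [-179.9864   -0.0009 -104.2981] F [-3.0865 -0.5901  4.5147] T [0.1017 0.6082 0.0223] 0.0099 22.5167
0.01 [0.5971 0.045  0.2157] [ 179.3224   -0.0022 -104.2964] F [-2.2361  0.5073 -2.1136] T [0.141  0.4841 0.0116] 0.0103 22.7667
0.025 [0.5987 0.0445 0.218 ] [ 178.4766   -0.0063 -104.2989] F [-2.3986  1.3515 -4.787 ] T [0.1708 0.5813 0.0407] 0.0097 23.0167
0.04 [0.6004 0.0441 0.2209] [ 177.6722   -0.0069 -104.2971] F [-4.3766  1.0197 -4.2304] T [ 0.1451  0.7456 -0.0013] 0.0101 23.2667
0.055 [0.6027 0.0435 0.2252] [ 176.9827   -0.0019 -104.2988] F [-5.9422  1.1567  6.5303] T [0.1107 1.3255 0.026 ] 0.01 23.5167
0.07 [0.6041 0.0432 0.2264] [ 176.0452   -0.0014 -104.2989] F [-6.0472  1.4956  1.3586] T [ 0.19    1.0336 -0.0011] 0.0099 23.7667
0.085 [0.6056 0.0428 0.2281] [ 175.1421   -0.003  -104.2989] F [-5.675   1.3388 -0.658 ] T [0.1894 1.002  0.0472] 0.0098 24.0167
0.1 [0.6073 0.0424 0.2301] [ 174.273    -0.0016 -104.2981] 
[... 394 characters left out ...]
37  0.6992  0.4181] T [0.217  1.2269 0.0328] 0.0099 25.0167
0.16 [0.6145 0.0405 0.2384] [ 170.8208    0.0018 -104.3055] F [-6.8165  1.1871  1.6525] T [ 0.1835  1.2531 -0.0023] 0.01 25.2667
0.175 [0.6163 0.0401 0.2404] [ 169.9646    0.0031 -104.3037] F [-7.9957  1.3256  1.6854] T [0.1565 1.3023 0.0197] 0.01 25.5167
0.19 [0.6182 0.0396 0.2423] [ 169.0997    0.0019 -104.3036] F [-7.3718  0.15    0.8214] T [0.1964 1.3228 0.006 ] 0.0097 25.7667
0.205 [0.6202 0.0391 0.2443] [ 168.2455    0.0009 -104.3002] F [-7.9013  0.3914  0.6138] T [0.2011 1.4039 0.1124] 0.0097 26.0167
0.22 [0.6221 0.0386 0.2463] [ 167.3882    0.0017 -104.3002] F [-8.2934  1.5462  2.864 ] T [0.1952 1.4181 0.0937] 0.0097 26.2667
```

```bash
python3 - <<'E'
from lid import *
robot.pause(.3); st("now")
s=robot.grab_frame("scene");w=robot.grab_frame("wrist");cv2.imwrite("pics/l_s.png",s);cv2.imwrite("pics/l_w.png",w)
cs=robot.get_calibration("scene")
o=np.array([.6474,.068,0])
for th in(0,.18,.22,.26):
    R=Ro.from_rotvec(ky*th); pts=[H+R.apply(-.22*kx+a*ky+np.array([0,0,.012])) for a in(-.1,.1)]; print(th,proj(cs,np.array(pts)))
cv2.imwrite("pics/l_v.png",np.hstack([cv2.resize(s[140:320,260:440],(500,500),interpolation=cv2.INTER_CUBIC),cv2.copyMakeBorder(cv2.resize(w,(300,225)),0,275,0,0,0)]))
E
```

```text
now [0.6221 0.0386 0.2462] [ 167.4098   -0.0024 -104.3019] F [-7.1677  0.5816  1.3562] T [ 0.1459  1.2425 -0.024 ] 0.0098 26.5667
0 [[290.1936 224.7943]
 [345.9514 188.6018]]
0.18 [[290.9986 215.3927]
 [348.1893 178.962 ]]
0.22 [[291.4374 213.4869]
 [348.952  176.9789]]
0.26 [[291.9737 211.6564]
 [349.813  175.0619]]
```

View pics/l_v.png

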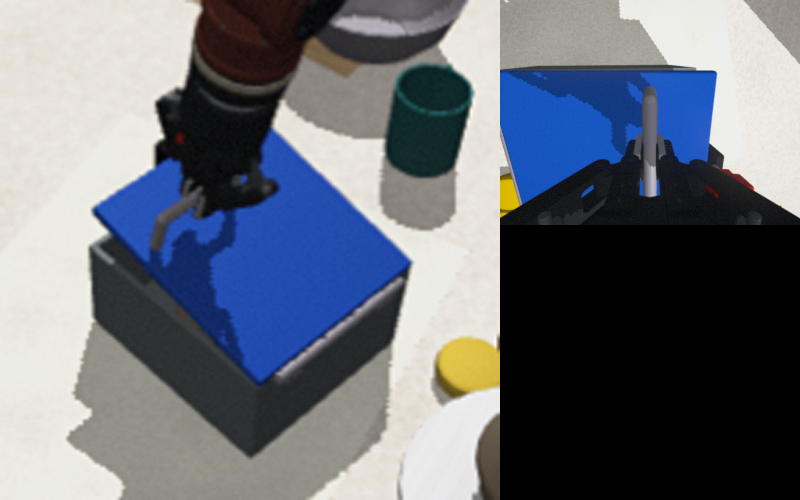

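The lid is ajar with the handle in the fingers, and the front corner is near scene (293,216). I'll refine the angle by comparing that corner with its start position.

```bash
python3 - <<'E'
from lid import *
c=robot.get_calibration("scene")
def corner(f):  # intersect lid's front edge lower-left corner: extrapolate left-front edge of the top face
    im=cv2.imread(f); b=max(blobs(mask(im,"blue"),500),key=lambda x:x[1])[2]
    ys,xs=np.nonzero(b); i=xs<=xs.min()+2; return xs.min(),ys[i].min(),ys[i].max(),[int(np.nonzero(b[:,x])[0].max()) for x in(300,310,320,330)]
print(corner("pics/scene0.png"),corner("pics/l_s.png"))
# predicted lower -y edge of lid underside at given columns
for th in(0,.18,.2,.22,.24):
    R=Ro.from_rotvec(ky*th); q=proj(c,np.array([H+R.apply(-l*kx-.1*ky) for l in np.linspace(.22,0,60)])); print(th,np.interp([300,310,320,330],q[:,0],q[:,1]))
E
```

```text
(np.int64(293), np.int64(224), np.int64(230), [234, 243, 251, 260]) (np.int64(294), np.int64(213), np.int64(218), [223, 234, 245, 255])
0 [236.15   244.6928 253.2327 261.7697]
0.18 [227.7235 237.9074 248.0887 258.2674]
0.2 [226.7463 237.1205 247.4921 257.8611]
0.22 [225.7575 236.3243 246.8885 257.4501]
0.24 [224.7562 235.518  246.2772 257.0339]
```

```bash
python3 -c "
from plant import robot
print(robot.job_done(), robot.observe()['time'])"
```

```text
the job is handed in; nothing more can be done
the job is handed in; nothing more can be done
```

The job is handed in, with no verdict shown: the medium knob is seated on the spindle with the catch turned to about 1.2 rad, and the gripper holds the lid ajar at about 0.22 rad (front edge about 5 cm up), after about 27 s.

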